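Verify a gold bar with the tester's pen probe

TASK

Check the gold bar that carries the paper ring: take the pen probe out of the holster of the metal tester and first take a reference reading by holding its nose square on the tester's round metal disc for about two seconds, then set the nose inside the paper ring, square to the bar's top face. For both readings press only lightly, so that the sprung nose is pushed about half way in (neither barely touching nor bottomed out). Finish while still holding the probe pressed like that inside the ring, let nothing go, and leave the bars and the other things on the counter where they are.

Things in the scene. Friction and masses are not known exactly. Their poses are not given: they have to be found in the camera images.
- meter: Bench metal tester, fixed: a grey wedge-shaped console 160 mm deep (x) by 170 mm wide (y), its deck sloping 15 degrees, 28 mm high in front (-x) and 68 mm at the rear; display at the rear of the deck, keys and the round reference disc in front of it, a white probe holster on its left side (+y). Origin: centre of the underside, z up.
- holster (a point): Centre of the mouth of the tester's holster, a white tube 85 mm long, 28 mm outside and about 20 mm inside diameter, leaning 25 degrees from upright so that its mouth points up and towards the tester's front (-x). In the tester's frame it lies at (-21, 107, 98) mm. Axes as the tester's.
- ref_disc: Round bare metal reference disc, diameter 32 mm, set in a black bezel on the right front of the tester's sloped deck, 2 mm proud of it; fixed to the tester. Origin: centre of the disc's upper face, which is about 45 mm above the counter; z is the face's outward normal (leaning 15 degrees from upright towards the tester's front).
- pen: Cordless pen probe, 85 g, loose in the holster, hanging by its collar. Origin: on its axis at the collar's underside; z along the axis to the tail. Collar dia 27 mm, 0 to 5 mm; round grip dia 21 mm to 75 mm, domed tail end at 79 mm. Below: barrel dia 17 mm to -52 mm, taper to dia 11 mm at -63 mm, steel nose dia 8 mm, flat end at -75 mm when free. Draws out along its axis, clear after 85 mm.
- nose (a joint): How far the sprung nose is pushed into the pen probe, m: 0 free (sticks out 12 mm), 0.010 bottomed out. The spring needs about 1 N to start moving, about 2.5 N at half way (0.005) and 4 N at the bottom.
- nose_tip (a point): Centre of the flat end of the sprung nose (moves in with the nose).
- bar: The gold bar to check, marked with a white paper ring: a 1 kg cast bar 117 mm long (x) by 53 mm wide (y) by 9 mm thick, loose, lying flat on a 3 mm dark rubber mat. Origin: centre of its underside, z up; top face 9 mm above the origin, 12 mm above the counter.
- spot (a point): Centre of the paper ring on the bar's top face, 30 mm from the bar's centre along its +x. The ring is flat, 20 mm inside and 29 mm outside diameter; the spot to measure is the bare gold inside it.
- plain_bar: A second gold bar of the same size without a paper ring, lying flat on the same mat; leave alone. Origin: centre of its underside.
- coin_tube: Clear tube of coins standing upright, diameter 29 mm, 66 mm high; leave alone. Origin: centre of its underside.
- stamp: Self-inking hand stamp standing upright, 36 x 62 x 80 mm; leave alone. Origin: centre of its underside.
- calculator: Desk calculator, 145 x 105 x 22 mm; leave alone. Origin: centre of its underside.
There are look-alikes about, which are no part of the job. Leave any purple look-alike of the pen alone. What is shaped like the bar but red is not meant.

How it is judged:
By the outcome, as a careful person would: the job done as asked, in the order asked, and still so for the second after the job is handed in, while the arm keeps its last pose, push and grip.
It also fails if it takes over 48 s, if anything falls off the work surface, if the arm or the gripper's body presses on something with over 40 N, if the wrist force passes 120 N, or if a joint passes its speed limit or range.

ROBOT

A 6-joint arm with a two-finger parallel gripper is mounted at the origin on the work surface. World frame = base frame: x ahead of the robot, y to its left, z up, the work surface at z = 0. Lengths are in m, angles in rad, forces in N, time in s.
With the tool pointing down it reaches from about 0.325 to 0.9 m from the base axis. Payload 6.1 kg.
Tool frame: the origin (TCP) lies between the finger pads; the fingertips stand 14 mm ahead of it and the grasp point (between the pads) lies 5 mm behind it (r.tip_extent is the distance from the TCP to the fingertips, in m); z points along the fingers, y is the line along which they close (so a half turn about z gives the same grasp; the last joint's range is limited). The gripper opens to 85 mm and grips with 20 to 120 N. Pads are 22 mm wide; open, the fingers measure 114 mm over their backs; the gripper's body (76 mm by 85 mm) begins 54 mm behind the grasp point. The pads swing forward as they close: fully open they stand 13 mm farther back than shut.
Start: joints at [1.143, 0.22, 1.526, -0, 1.395, -0.126], TCP at [0.186, 0.597, 0.245] pointing down, gripper open.
Joint ranges: [-2.98, 2.98], [-0.91, 2.08], [0.09, 2.57], [-1.24, 4.39], [0.2, 2.65], [-2.68, 2.68]. Speed limits (rad/s): [2.57, 2.57, 3.01, 3.14, 3.14, 3.14].

INTERFACE

Orientations are given as [roll, pitch, yaw] about the fixed x, y, z axes, in that order (R = Rz(yaw) Ry(pitch) Rx(roll)).
In Python, from station import r gives the robot as it stands.
- The arm moves only by the tool jog_arm, never from a script. Its argument "deltas" is a list of rows, each an object with "hand": the closure in counts, from 0 (fully open) to 255 (shut); "dp": the shift along the tool's x, y, z normalised to -1 to 1, where 1 is 0.08 m, a list of three; "dr": the turn, a rotation vector about the tool's x, y, z normalised to -1 to 1, where 1 is 0.08 rad, a list of three. A call has 1 to 5 rows; each row shifts and turns the commanded pose from where the row before left it, along the tool's axes as they then stand; what a row does not reach is not made up. A row lasts 1/10 s, in which the tool goes at most 50 mm and 8.59 degrees, less where a joint would pass 70% of its speed; a pose out of reach is approached as far as the arm can. A call with a number of a shift or a turn outside -1 to 1 is refused whole. A call with a gripper value outside its range is refused whole. The fingers move at their own pace and stop on an object; "force" is the grip in N (left out, the last holds). Time passes only in rows, so rows that do not move let the fingers close. It gives the time, the measured TCP pose, the force, the opening and the grip force at its end, in the units of the state.
- r.observe(): the state, without advancing time (a new reading comes with each control period).
- r.read_camera(name): name is "scene" or "side" or "wrist"; returns a dict with "frame" (480x640x3 uint8, red, green, blue), "range_z" (480x640 float32, m along the optical axis (not along the pixel's ray), 0 where there is no reading), "fx", "fy", "cx", "cy" (pixels), "xyz" and "attitude" of the camera in the world. Camera axes: x right, y down, z forward; pixel columns grow to the right and rows downward; lengths in m; the calibration is good to about 2 mm. A picture is of the moment at which its call begins.
- r.sign_off(): hands the job in; it is judged then, once.
The state is a dict: "t": time; "joints": joint angles; "joint_velocities": joint speeds; "tau": joint torques, N m; "tcp_pos": TCP position; "orientation": TCP orientation; "ft_force": force on the tool from outside, world axes, zero at the start; "wrist_torque": the same for the moment, N m; "gripper_width": finger opening in m; "gripper_force": force on a finger pad.
Only numpy, scipy, OpenCV 4.12 (cv2) and the standard library are available. Lean on these libraries where they do the work, as an engineer would, in place of code of your own. Each camera call takes 0.05 s, during which the arm holds its last target. There are 200 camera calls.

## Working session

There is one attempt and no reset: what is moved stays moved. The work goes in short steps, Python scripts to look and compute and a tool call to move; the robot and the scene stay as the last step left them, time stands still between calls to the robot, and variables do not carry over. Pictures are saved under pics/ and viewed, at most 10 in all, crops included, and the job is handed in when it is done.

Besides the shell and the picture viewer there is one more tool, called after ">>>" in YAML: its name, and indented under it one key for each argument. jog_arm: Moves the arm, as the interface text tells. Scaled input: -1 to 1 covers 0.08 m each way for a shift and 0.08 rad each way for a turn. Its arguments: {"type":"object","properties":{"deltas":{"type":"array"},"force":{"type":"number"}},"required":["deltas"]}

```bash
mkdir -p pics; ls; python3 - <<'E'
from station import r
import cv2,numpy as np,pickle
o=r.observe();print({k:np.round(v,3) for k,v in o.items()})
d={}
for n in["scene","side","wrist"]:
    c=r.read_camera(n);d[n]=c
    print(n,c["xyz"],c["attitude"],c["fx"],c["cx"],c["cy"])
    cv2.imwrite(f"pics/{n}0.png",c["frame"][:,:,::-1])
pickle.dump(d,open("d0.pkl","wb"))
E
```

```text
pics
{'t': np.float64(0.0), 'joints': array([ 1.143,  0.221,  1.528, -0.   ,  1.395, -0.126]), 'joint_velocities': array([-0.001,  0.   , -0.001,  0.001, -0.001, -0.002]), 'tau': array([-2.0000e-03, -4.9691e+01, -3.8939e+01, -0.0000e+00,  1.1000e-02,
        0.0000e+00]), 'tcp_pos': array([0.186, 0.596, 0.244]), 'orientation': array([-3.14, -0.  ,  2.84]), 'ft_force': array([-0.195, -0.223, -0.979]), 'wrist_torque': array([ 0.012,  0.045, -0.048]), 'gripper_force': np.float64(0.0), 'gripper_width': np.float64(0.085)}
scene [1.06857552 0.08966076 0.79464383] [-2.4998889   0.01706284  1.68221163] 485.39479063669694 324.3229876475451 237.42862688539498
side [ 0.52339084 -0.60913764  0.86603826] [-2.43802985  0.008485   -0.10558605] 465.6086656414744 321.5832533566707 237.39459156635982
wrist [0.10496449 0.62252947 0.37209761] [2.80745254e+00 1.37901077e-03 1.26883179e+00] 402.6252251804434 321.4607456489269 242.9454048065132
```

View pics/scene0.png

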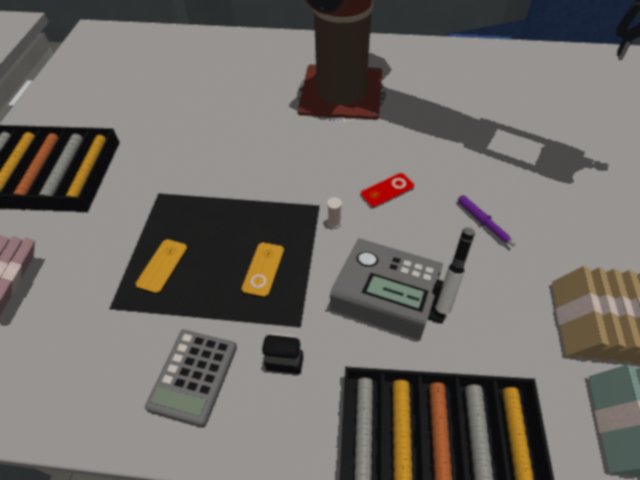

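View pics/side0.png

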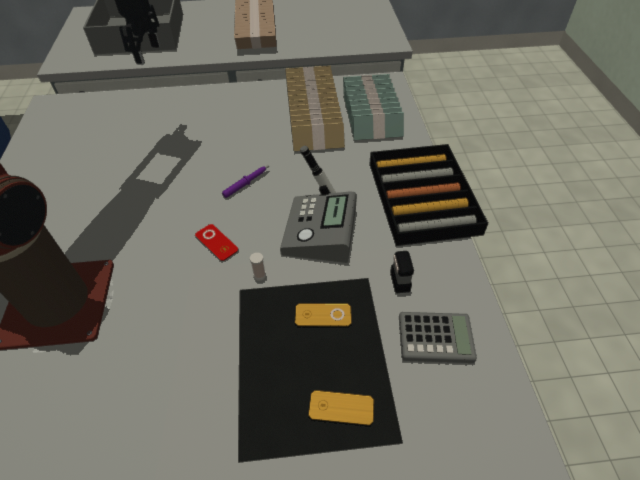

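The scene view shows the disc at (367,259), the pen tail at (467,233) and the ring at (258,281). In the side view they are at (305,235), (306,152) and (337,314). Next I'll measure them.

```bash
cat > h.py <<'E'
import numpy as np,cv2
from scipy.spatial.transform import Rotation as R
def rot(a): return R.from_euler('xyz',a).as_matrix()
def ray(c,u,v):
    d=rot(c["attitude"])@np.array([(u-c["cx"])/c["fx"],(v-c["cy"])/c["fy"],1]);return np.array(c["xyz"]),d
def onz(c,u,v,z):
    p,d=ray(c,u,v);return p+d*(z-p[2])/d[2]
def two(c1,a,c2,b):
    p,d=ray(c1,*a);q,e=ray(c2,*b)
    s=np.linalg.lstsq(np.stack([d,-e],1),q-p,rcond=None)[0]
    x,y=p+s[0]*d,q+s[1]*e;return (x+y)/2,np.linalg.norm(x-y)
def cloud(c):
    z=c["range_z"];v,u=np.indices(z.shape)
    P=np.stack([(u-c["cx"])/c["fx"]*z,(v-c["cy"])/c["fy"]*z,z],-1)
    return P@rot(c["attitude"]).T+np.array(c["xyz"])
def blobs(m,amin=15):
    n,l,s,ce=cv2.connectedComponentsWithStats(m.astype(np.uint8),connectivity=8)
    return [(s[i,4],ce[i],l==i) for i in range(1,n) if s[i,4]>=amin]
E
cat > m.py <<'E'
from h import *;import pickle
d=pickle.load(open("d0.pkl","rb"))
B={"scene":dict(disc=(345,240,390,280),gold=(235,235,295,305),pen=(440,220,480,325)),"side":dict(disc=(292,222,320,248),gold=(285,295,360,335),pen=(295,145,335,200))}
for n in B:
    c=d[n];f=c["frame"].astype(int);P=cloud(c);hsv=cv2.cvtColor(c["frame"],cv2.COLOR_RGB2HSV)
    def box(b):
        m=np.zeros(f.shape[:2],bool);m[b[1]:b[3],b[0]:b[2]]=1;return m
    b=box(B[n]["disc"]);m=b&(f.min(2)>150)
    for a,ce,k in blobs(m): print(n,"disc",a,ce.round(1),P[k].mean(0).round(4),onz(c,*ce,.045).round(4))
    b=box(B[n]["gold"]);m=b&(hsv[...,1]<110)&(f.min(2)>120)
    for a,ce,k in blobs(m): print(n,"ring",a,ce.round(1),P[k].mean(0).round(4),onz(c,*ce,.012).round(4))
    m=b&(hsv[...,2]>90);a,ce,k=max(blobs(m),key=lambda t:t[0])
    rc=cv2.minAreaRect(np.array([onz(c,u,v,.012)[:2]*1000 for v,u in np.argwhere(k)],np.float32));print(n,"bar",a,ce,np.round(rc[0],1),np.round(rc[1],1),rc[2],onz(c,*ce,.012).round(4))
    b=box(B[n]["pen"])
    for nm,m in(("black",b&(f.max(2)<70)&(P[...,2]>.09)),("white",b&(f.min(2)>110)&(P[...,2]>.02))):
        for a,ce,k in blobs(m):
            Q=P[k];z=Q[:,2];A=np.stack([z-.12,np.ones_like(z)],1)
            s=np.linalg.lstsq(A,Q[:,:2],rcond=None)[0]
            print(n,nm,a,ce.round(1),"z",z.min().round(4),z.max().round(4),"slope",s[0].round(3),"xy@.12",s[1].round(4))
E
python3 m.py; python3 - <<'E'
import cv2
a=cv2.imread("pics/scene0.png")[210:330,320:490];b=cv2.imread("pics/side0.png")[140:260,250:420]
cv2.imwrite("pics/c0.png",cv2.resize(cv2.vconcat([a,b]),None,fx=2.4,fy=2.4,interpolation=cv2.INTER_CUBIC))
E
```

```text
scene disc 133 [367.1 258.2] [0.5566 0.0994 0.0494] [0.5536 0.0994 0.045 ]
scene ring 78 [258.1 280.6] [ 0.6023 -0.1022  0.0117] [ 0.6025 -0.1021  0.012 ]
scene bar 1463 [262.4859877  268.92481203] [573.  -98.6] [ 55.3 119.3] 83.05968475341797 [ 0.5758 -0.0987  0.012 ]
scene black 477 [461. 253.] z 0.1003 0.7946 slope [ 0.518 -0.18 ] xy@.12 [0.5825 0.2538]
scene white 461 [451.  292.9] z 0.0254 0.7946 slope [ 0.304 -0.12 ] xy@.12 [0.6425 0.2399]
side disc 86 [304.8 234. ] [0.5522 0.0984 0.0458] [0.5522 0.099  0.045 ]
side ring 49 [336.9 313.9] [ 0.6022 -0.1029  0.0134] [ 0.6023 -0.1021  0.012 ]
side bar 1204 [322.81478405 314.50083056] [572.4 -99.7] [ 51.  116.6] 83.64457702636719 [ 0.5727 -0.1002  0.012 ]
side black 243 [311.1 162. ] z 0.0981 0.1719 slope [-0.423  0.128] xy@.12 [0.5892 0.2433]
```

View pics/c0.png

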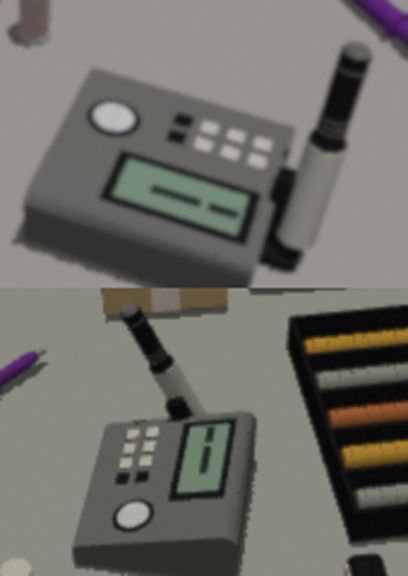

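View pics/wrist0.png

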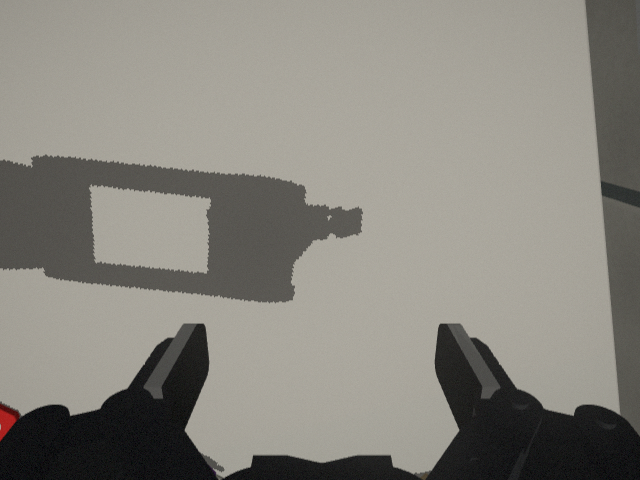

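```bash
cat > m2.py <<'E'
from h import *;import pickle
d=pickle.load(open("d0.pkl","rb"));S,D=d["scene"],d["side"]
print("disc",two(S,(367.1,258.2),D,(304.8,234.)),"ring",two(S,(258.1,280.6),D,(336.9,313.9)))
N=[];X=[];tails=[]
for c,b in((S,(440,220,480,270)),(D,(295,145,326,180))):
    f=c["frame"].astype(int);m=np.zeros(f.shape[:2],bool);m[b[1]:b[3],b[0]:b[2]]=1
    m&=(f.max(2)<85)
    a,ce,k=max(blobs(m),key=lambda t:t[0]);p=np.argwhere(k)[:,::-1].astype(np.float32)
    vx,vy,x,y=cv2.fitLine(p,cv2.DIST_HUBER,0,.01,.01).ravel()
    t=(p-[x,y])@[vx,vy];w=(p-[x,y])@[-vy,vx];print(a,ce,"dir",vx,vy,"len",np.ptp(t),"w",np.ptp(w))
    e0,e1=[np.array([x,y])+[vx*s,vy*s] for s in(t.min(),t.max())];print(e0,e1)
    o,r0=ray(c,*e0);_,r1=ray(c,*e1);N.append(np.cross(r0,r1)/np.linalg.norm(np.cross(r0,r1)));X.append(o);tails.append(min((e0,e1),key=lambda e:e[1]))
ax=np.cross(*N);ax/=np.linalg.norm(ax);ax*=np.sign(ax[2])
p=np.linalg.solve(np.array([N[0],N[1],[0,0,1]]),[N[0]@X[0],N[1]@X[1],.14])
print("axis",ax,"tilt",np.degrees(np.arccos(ax[2])),"az",np.degrees(np.arctan2(-ax[1],-ax[0])),"at z.14",p)
for c,t in zip((S,D),tails):
    o,e=ray(c,*t);s=np.linalg.lstsq(np.stack([e,-ax],1),p-o,rcond=None)[0];print("tail",p+s[1]*ax)
# deck plane and yaw from display
for c,b in((S,(360,268,432,310)),(D,(320,190,352,232))):
    hsv=cv2.cvtColor(c["frame"],cv2.COLOR_RGB2HSV);m=np.zeros(hsv.shape[:2],bool);m[b[1]:b[3],b[0]:b[2]]=1
    m&=(hsv[...,0]>40)&(hsv[...,0]<95)&(hsv[...,1]>25)&(hsv[...,2]>80)
    a,ce,k=max(blobs(m),key=lambda t:t[0]);P=cloud(c)[k];print("disp",a,ce,P.mean(0),np.median(P,0))
    q=cv2.boxPoints(cv2.minAreaRect(cv2.findContours(k.astype(np.uint8),0,2)[0][0]))
    # intersect with 15deg deck plane using yaw iter
    yaw=np.radians(-16)
    for _ in range(5):
        n=np.array([-np.sin(.2618)*np.cos(yaw),-np.sin(.2618)*np.sin(yaw),np.cos(.2618)]);p0=np.array([.5525,.099,.043])
        pts=[]
        for v,u in np.argwhere(k):
            o,e=ray(c,u,v);pts.append(o+e*((p0-o)@n)/(e@n))
        pts=np.array(pts);ex=np.cross([0,0,1.],n);ey=ex/np.linalg.norm(ex);exx=np.cross(ey,n)
        rc=cv2.minAreaRect((np.stack([pts@exx,pts@ey],1)*1000).astype(np.float32));ang=(rc[2]+45)%90-45;yaw+=np.radians(ang)*.5*0+0
        l=(pts-pts.mean(0));ww=np.linalg.svd(l,full_matrices=False)[2][0]
        yl=np.degrees(np.arctan2(-ww[0],ww[1]));yl=(yl+90)%180-90;yaw=np.radians(yl)
    print("yaw from display",yl,rc[1],ang,pts.mean(0))
E
python3 m2.py
```

```text
disc (array([0.55239108, 0.09964601, 0.04390581]), np.float64(0.0006332436123192478)) ring (array([ 0.60241874, -0.10204115,  0.01192166]), np.float64(0.00015600536016628324))
485 [461.48659794 251.13195876] dir 0.3508523 -0.9364308 len 41.783585 w 14.162588
[454.04883 270.89163] [468.7087 231.7642]
327 [311.47094801 160.6941896 ] dir 0.44760376 0.89423203 len 35.780987 w 28.169773
[303.79733 146.59653] [319.81305 178.59303]
axis [-0.35250322  0.12751378  0.92708237] tilt 22.015517523166373 az -19.886978776002 at z.14 [0.57986652 0.25432355 0.14      ]
tail [0.56948398 0.25807931 0.16730605]
tail [0.56755824 0.25877592 0.17237073]
disp 893 [394.99328108 291.28331467] [0.63043391 0.15115527 0.06358637] [0.628138   0.15153931 0.06026664]
yaw from display -15.007121660219866 (93.33321380615234, 44.2387809753418) -0.05048370361328125 [0.62760983 0.15150013 0.05879442]
disp 413 [334.28087167 210.92251816] [0.62729424 0.14916918 0.06190443] [0.62624067 0.14834136 0.06178553]
yaw from display -14.714147997109109 (42.06269454956055, 92.53295135498047) 0.054224587976932526 [0.62768462 0.15202009 0.05887656]
```

```bash
cat > go.py <<'E'
from h import *
from station import r
YAW=np.radians(-14.9)
def axis(t): t=np.radians(t);return np.array([-np.sin(t)*np.cos(YAW),-np.sin(t)*np.sin(YAW),np.cos(t)])
def Rt(t): # tool with z=-axis, y = tester y
    z=-axis(t);y=np.array([-np.sin(YAW),np.cos(YAW),0]);return np.stack([np.cross(y,z),y,z],1)
def plan(p,t=None,Rw=None):
    o=r.observe();R0=rot(o["orientation"]);Rw=Rt(t) if Rw is None else Rw
    print("t",o["t"],"at",np.round(o["tcp_pos"],4),"F",np.round(o["ft_force"],2),"w",o["gripper_width"])
    dl=R0.T@(np.array(p)-o["tcp_pos"]);rv=R.from_matrix(R0.T@Rw).as_rotvec()
    print("total dp/.08 in present tool",(dl/.08).round(3),"dr/.08",(rv/.08).round(3),"dp in target tool",(Rw.T@(np.array(p)-o["tcp_pos"])/.08).round(3))
C=np.array([.6005,.2499,.098])
E
python3 -c "
from go import *
plan(C+.137*axis(25),25)"
```

```text
t 0.15 at [0.1856 0.5964 0.2444] F [-0.28 -0.35 -0.1 ] w 0.08559081433767664
total dp/.08 in present tool [-5.516 -2.623  0.281] dr/.08 [-0.132 -5.456 -0.509] dp in target tool [-4.778 -2.851  2.535]
```

>>> jog_arm:
  deltas:
    - {"hand": 0, "dp": [-0.46, -0.22, 0], "dr": [0, 0, 0]}
    - {"hand": 0, "dp": [-0.46, -0.22, 0], "dr": [0, 0, 0]}
    - {"hand": 0, "dp": [-0.46, -0.22, 0], "dr": [0, 0, 0]}
    - {"hand": 0, "dp": [-0.46, -0.22, 0], "dr": [0, 0, 0]}
    - {"hand": 0, "dp": [-0.46, -0.22, 0], "dr": [0, 0, 0]}
  force: 60

```text
t: 0.65
tcp_pos: [0.3361, 0.4567, 0.245]
orientation: [-3.141, -0.0, 2.84]
ft_force: [0.1, 0.1, -0.6]
gripper_width: 0.0852
gripper_force: 0.0
```

>>> jog_arm:
  deltas:
    - {"hand": 0, "dp": [-0.46, -0.22, 0], "dr": [0, 0, 0]}
    - {"hand": 0, "dp": [-0.46, -0.22, 0], "dr": [0, 0, 0]}
    - {"hand": 0, "dp": [-0.46, -0.22, 0], "dr": [0, 0, 0]}
    - {"hand": 0, "dp": [-0.46, -0.22, 0], "dr": [0, 0, 0]}
    - {"hand": 0, "dp": [-0.46, -0.22, 0], "dr": [0, 0, 0]}

```text
t: 1.15
tcp_pos: [0.4857, 0.3179, 0.2451]
orientation: [-3.141, -0.0, 2.84]
ft_force: [0.6, 0.9, 0.4]
gripper_width: 0.0851
gripper_force: 0.0
```

>>> jog_arm:
  deltas:
    - {"hand": 0, "dp": [-0.46, -0.22, 0], "dr": [0, 0, 0]}
    - {"hand": 0, "dp": [-0.46, -0.22, 0], "dr": [0, 0, 0]}
    - {"hand": 0, "dp": [0, 0, 0], "dr": [-0.02, -0.7, -0.06]}
    - {"hand": 0, "dp": [0, 0, 0], "dr": [-0.02, -0.7, -0.06]}
    - {"hand": 0, "dp": [0, 0, 0], "dr": [-0.02, -0.7, -0.06]}

```text
t: 1.65
tcp_pos: [0.545, 0.2631, 0.2447]
orientation: [3.138, 0.169, 2.853]
ft_force: [0.1, -0.1, -0.1]
gripper_width: 0.0853
gripper_force: 0.0
```

>>> jog_arm:
  deltas:
    - {"hand": 0, "dp": [0, 0, 0], "dr": [-0.02, -0.7, -0.06]}
    - {"hand": 0, "dp": [0, 0, 0], "dr": [-0.02, -0.7, -0.06]}
    - {"hand": 0, "dp": [0, 0, 0], "dr": [-0.02, -0.7, -0.06]}
    - {"hand": 0, "dp": [0, 0, 0], "dr": [-0.02, -0.7, -0.06]}
    - {"hand": 0, "dp": [0, 0, 0], "dr": [0, 0, 0]}

```text
t: 2.15
tcp_pos: [0.5431, 0.2641, 0.2442]
orientation: [3.138, 0.391, 2.875]
ft_force: [1.0, -0.2, 0.1]
gripper_width: 0.0858
gripper_force: 0.0
```

```bash
python3 -c "
from go import *
import pickle
plan(C+.137*axis(25),25)
o=r.observe();c=r.read_camera('wrist');pickle.dump((o,c),open('w1.pkl','wb'))
cv2.imwrite('pics/w1.png',c['frame'][:,:,::-1])
def proj(p):
    q=rot(c['attitude']).T@(p-np.array(c['xyz']));return q[0]/q[2]*c['fx']+c['cx'],q[1]/q[2]*c['fy']+c['cy']
for s in(0,.005,.075,.079):print(s,proj(C+s*axis(25)))
print('disc',proj(np.array([.5524,.0996,.044])))"
```

```text
t 2.15 at [0.5431 0.2641 0.2442] F [ 1.   -0.23  0.11] w 0.0858082258908955
total dp/.08 in present tool [0.091 0.013 0.26 ] dr/.08 [ 0.009 -0.566 -0.078] dp in target tool [0.102 0.014 0.256]
0 (np.float64(321.47096162250455), np.float64(223.527792509585))
0.005 (np.float64(321.4769754154963), np.float64(225.1724752714953))
0.075 (np.float64(321.588031399322), np.float64(255.5446318211111))
0.079 (np.float64(321.5964098327487), np.float64(257.8360085025647))
disc (np.float64(130.37049300941612), np.float64(176.37062746395497))
```

View pics/w1.png

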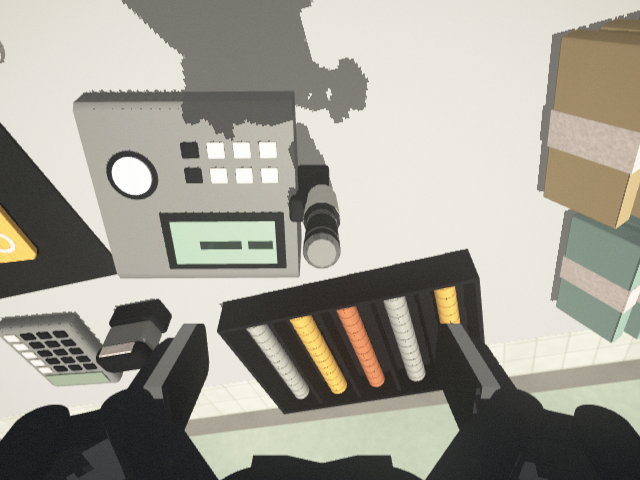

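The wrist view shows the pen tail at (321,249), the collar near (320,213) and the disc at (132,175). The tail sits about 9 px above my prediction, so I'll refine the pen from the wrist depth.

```bash
python3 -c "
from go import *
import pickle
from scipy.optimize import least_squares
o,c=pickle.load(open('w1.pkl','rb'));P=cloud(c);f=c['frame'].astype(int)
b=np.zeros(f.shape[:2],bool);b[190:275,295:345]=1
Q=P[b&(c['range_z']>0)];Q=Q[(Q[:,2]>.10)&(Q[:,2]<.2)]
print(len(Q),Q.min(0),Q.max(0))
top=Q[Q[:,2]>Q[:,2].max()-.004];print('top',top.mean(0))
h=(Q-C)@axis(25);print('h',h.min(),h.max())
G=Q[(h>.012)&(h<.070)]
def res(x):
    a=np.array([x[2],x[3],1]);a/=np.linalg.norm(a);w=G-np.array([x[0],x[1],.14]);return np.linalg.norm(np.cross(w,a),axis=1)-.0105
a0=axis(25)
s=least_squares(res,[.58,.255,a0[0]/a0[2],a0[1]/a0[2]],loss='soft_l1',f_scale=.001);x=s.x
a=np.array([x[2],x[3],1]);a/=np.linalg.norm(a)
print('n',len(G),'xy@.14',x[:2],'axis',a,'tilt',np.degrees(np.arccos(a[2])),'rms',np.abs(res(x)).mean(),'h max',((Q-[x[0],x[1],.14])@a).max())
g=np.zeros(f.shape[:2],bool);g[145:205,100:165]=1
for A,ce,k in blobs(g&(f.min(2)>225),200):
    print('disc',A,ce,P[k].mean(0),onz(c,*ce,.044)); q=P[k];n=np.linalg.svd(q-q.mean(0),full_matrices=False)[2][2];print('n',n,axis(15))
"
```

```text
1888 [0.55655079 0.23817248 0.10001347] [0.60189512 0.26911063 0.17242153]
top [0.56838614 0.25825149 0.16986339]
h 0.004020099462193992 0.08202057806878431
n 655 xy@.14 [0.57785764 0.25577176] axis [-0.40664881  0.10744797  0.907244  ] tilt 24.872771133693792 rms 0.00011182543167669342 h max 0.03407476457411029
disc 1125 [131.03111111 175.44533333] [0.55179635 0.10067357 0.04411497] [0.55175978 0.10062725 0.044     ]
n [ 0.10357577 -0.74151796  0.66289002] [-0.25011653  0.06655086  0.96592583]
```

```bash
sed -i 's/^C=.*/C=np.array([.5961,.2510,.0993])/' go.py; python3 -c "
from go import *
plan(C+.040*axis(25),25)"
```

```text
t 2.2 at [0.5437 0.264  0.2447] F [ 0.44 -0.19  0.76] w 0.08526986544753126
total dp/.08 in present tool [0.09  0.009 1.438] dr/.08 [ 0.012 -0.575 -0.085] dp in target tool [0.156 0.011 1.432]
```

>>> jog_arm:
  deltas:
    - {"hand": 0, "dp": [0.09, 0.01, 0], "dr": [0.01, -0.57, -0.08]}
    - {"hand": 0, "dp": [0.06, 0, 0.3], "dr": [0, 0, 0]}
    - {"hand": 0, "dp": [0, 0, 0.3], "dr": [0, 0, 0]}
    - {"hand": 0, "dp": [0, 0, 0.3], "dr": [0, 0, 0]}
    - {"hand": 0, "dp": [0, 0, 0], "dr": [0, 0, 0]}

```text
t: 2.7
tcp_pos: [0.5627, 0.2581, 0.1715]
orientation: [-3.138, 0.432, 2.88]
ft_force: [-0.7, -0.4, -0.0]
gripper_width: 0.0857
gripper_force: 0.0
```

```bash
python3 -c "
from go import *
plan(C+.040*axis(25),25)"
```

```text
t 2.7 at [0.5627 0.2581 0.1715] F [-0.71 -0.44 -0.03] w 0.08569378475423504
total dp/.08 in present tool [-0.007  0.024  0.497] dr/.08 [-0.05  -0.055 -0.02 ] dp in target tool [-0.005  0.022  0.498]
```

>>> jog_arm:
  deltas:
    - {"hand": 0, "dp": [0, 0.02, 0.2], "dr": [-0.04, -0.05, -0.02]}
    - {"hand": 0, "dp": [0, 0, 0.2], "dr": [0, 0, 0]}
    - {"hand": 0, "dp": [0, 0, 0.1], "dr": [0, 0, 0]}
    - {"hand": 0, "dp": [0, 0, 0], "dr": [0, 0, 0]}
    - {"hand": 255, "dp": [0, 0, 0], "dr": [0, 0, 0]}
  force: 60

```text
t: 3.2
tcp_pos: [0.5808, 0.2569, 0.1394]
orientation: [3.138, 0.442, 2.881]
ft_force: [-0.9, 0.6, 0.6]
gripper_width: 0.073
gripper_force: 0.0
```

>>> jog_arm:
  deltas:
    - {"hand": 255, "dp": [0, 0, 0], "dr": [0, 0, 0]}
    - {"hand": 255, "dp": [0, 0, 0], "dr": [0, 0, 0]}
    - {"hand": 255, "dp": [0, 0, 0], "dr": [0, 0, 0]}
    - {"hand": 255, "dp": [0, 0, 0], "dr": [0, 0, 0]}
    - {"hand": 255, "dp": [0, 0, 0], "dr": [0, 0, 0]}

```text
t: 3.7
tcp_pos: [0.5807, 0.2566, 0.1395]
orientation: [3.139, 0.442, 2.882]
ft_force: [-2.4, -2.3, 4.0]
gripper_width: 0.0195
gripper_force: 58.1
```

```bash
python3 -c "
from go import *
plan(C+.040*axis(25),25)"
```

```text
t 3.7 at [0.5807 0.2566 0.1395] F [-2.36 -2.31  3.98] w 0.01946841143981468
total dp/.08 in present tool [ 0.028 -0.018  0.042] dr/.08 [ 0.036  0.071 -0.   ] dp in target tool [ 0.027 -0.018  0.042]
```

>>> jog_arm:
  deltas:
    - {"hand": 255, "dp": [0, 0, -0.1], "dr": [0, 0, 0]}
    - {"hand": 255, "dp": [0, 0, -0.2], "dr": [0, 0, 0]}
    - {"hand": 255, "dp": [0, 0, -0.25], "dr": [0, 0, 0]}
    - {"hand": 255, "dp": [0, 0, -0.3], "dr": [0, 0, 0]}
    - {"hand": 255, "dp": [0, 0, -0.3], "dr": [0, 0, 0]}

```text
t: 4.2
tcp_pos: [0.5415, 0.2674, 0.2239]
orientation: [3.137, 0.441, 2.881]
ft_force: [0.6, -0.5, 0.2]
gripper_width: 0.0197
gripper_force: 58.4
```

>>> jog_arm:
  deltas:
    - {"hand": 255, "dp": [0, 0, -0.3], "dr": [0, 0, 0]}
    - {"hand": 255, "dp": [0, 0, 0], "dr": [0, 0, 0]}
    - {"hand": 255, "dp": [0, 0, 0], "dr": [0, 0, 0]}

```text
t: 4.5
tcp_pos: [0.5325, 0.27, 0.245]
orientation: [3.136, 0.443, 2.881]
ft_force: [0.3, -0.7, -1.7]
gripper_width: 0.0197
gripper_force: 58.4
```

```bash
python3 -c "
from go import *
import pickle
o=r.observe();print(o['t'],o['tcp_pos'],o['ft_force'],o['gripper_width'])
d={n:r.read_camera(n) for n in('scene','side','wrist')};pickle.dump((o,d),open('w2.pkl','wb'))
T=o['tcp_pos'];A=rot(o['orientation'])
ims=[]
for n,c in d.items():
    def proj(p):
        q=rot(c['attitude']).T@(p-np.array(c['xyz']));return q[0]/q[2]*c['fx']+c['cx'],q[1]/q[2]*c['fy']+c['cy']
    u,v=proj(T+A[:,2]*.118);print(n,'tip pred',u,v,'collar',proj(T+A[:,2]*.043))
    u0,v0=int(min(max(u-50,0),540)),int(min(max(v-65,0),380));print(u0,v0)
    ims.append(cv2.resize(c['frame'][v0:v0+100,u0:u0+100,::-1],(266,266),interpolation=cv2.INTER_CUBIC))
cv2.imwrite('pics/c2.png',cv2.hconcat(ims))"
```

```text
4.5 [0.53245994 0.26997463 0.24495894] [ 0.29647669 -0.72967794 -1.65153521] 0.01966547163652573
scene tip pred 465.0193221496431 248.15673043262822 collar (np.float64(478.13577606099193), np.float64(207.55308725841113))
415 183
side tip pred 310.15993846446656 157.76165961740236 collar (np.float64(295.5214105227325), np.float64(133.60542649020164))
260 92
wrist tip pred 322.0318179437859 245.65548708662436 collar (np.float64(321.843713792989), np.float64(299.0369704016652))
272 180
```

View pics/c2.png

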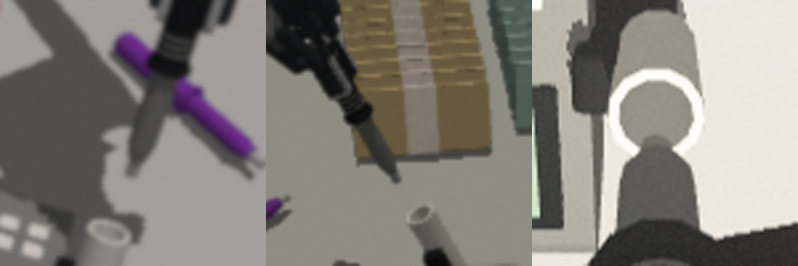

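```bash
python3 -c "
from go import *
import pickle
from scipy.optimize import least_squares
o,d=pickle.load(open('w2.pkl','rb'));T=o['tcp_pos'];A=rot(o['orientation'])
px={'scene':(464.2,248),'side':(309.2,160),'wrist':(320.,231)}
for a,b in(('scene','side'),('scene','wrist'),('side','wrist')):
    p,e=two(d[a],px[a],d[b],px[b]);print(a,b,p,e,'tool',A.T@(p-T))
for n,win in(('wrist',(225,260,295,350)),('scene',(205,250,445,480)),('side',(130,162,285,312))):
    c=d[n];P=cloud(c);b=np.zeros(P.shape[:2],bool);b[win[0]:win[1],win[2]:win[3]]=1
    L=(P[b&(c['range_z']>0)]-T)@A
    L=L[(np.hypot(L[:,0],L[:,1])<.03)&(L[:,2]>.02)&(L[:,2]<.14)]
    print(n,len(L),'z',L[:,2].min(),L[:,2].max())
    for z0 in np.arange(.03,.125,.008):
        q=L[(L[:,2]>=z0)&(L[:,2]<z0+.008)]
        if len(q):print('  z',round(z0,3),len(q),'x',q[:,0].min().round(4),q[:,0].max().round(4),'y',q[:,1].min().round(4),q[:,1].max().round(4))
    G=L[(L[:,2]>.05)&(L[:,2]<.090)]
    if len(G)>20:
        s=least_squares(lambda x:np.hypot(G[:,0]-x[0]-x[2]*(G[:,2]-.07),G[:,1]-x[1]-x[3]*(G[:,2]-.07))-.0085,[0,0,0,0],loss='soft_l1',f_scale=.0005);print('barrel',len(G),s.x,np.abs(s.fun).mean())
"
```

```text
scene side [0.57836383 0.25700771 0.13310982] 0.0018144547779555288 tool [ 0.00482826 -0.00141564  0.12149164]
scene wrist [0.57560931 0.25804279 0.13074345] 0.00038827889775275314 tool [ 0.00848786 -0.00112887  0.12237687]
side wrist [0.57800536 0.25808451 0.12995228] 0.0028885546980081255 tool [ 0.00674439 -0.000482    0.12408293]
wrist 684 z 0.06114839006954794 0.12360786115156827
  z 0.054 3 x 0.0127 0.013 y -0.002 -0.0005
  z 0.062 112 x 0.0099 0.0134 y -0.0078 0.0047
  z 0.07 154 x 0.0081 0.0134 y -0.0092 0.0059
  z 0.078 144 x 0.005 0.0135 y -0.01 0.0067
  z 0.086 132 x 0.005 0.0138 y -0.0104 0.0064
  z 0.094 89 x 0.0048 0.0134 y -0.01 0.0065
  z 0.102 9 x 0.0106 0.0123 y -0.0048 0.0006
  z 0.11 18 x 0.0074 0.0095 y -0.0057 0.0006
  z 0.118 23 x 0.0068 0.0094 y -0.0058 0.0013
barrel 484 [ 0.02016167 -0.0014433  -0.04104095 -0.06596208] 0.0016585542494928958
scene 435 z 0.035782103512477834 0.11996698260376541
  z 0.03 7 x -0.0102 -0.0052 y -0.006 0.0
  z 0.038 52 x -0.0131 -0.0003 y -0.013 0.0024
  z 0.046 32 x -0.0094 0.0003 y -0.0088 0.0046
  z 0.054 48 x -0.0075 0.0022 y -0
[... 464 characters left out ...]
6
side 259 z 0.020137671397979628 0.11914695226340533
  z 0.03 25 x -0.0081 0.0111 y -0.0135 -0.0032
  z 0.038 41 x -0.0117 0.016 y -0.0175 0.0113
  z 0.046 16 x -0.0062 0.0082 y -0.0116 -0.0015
  z 0.054 25 x -0.0064 0.009 y -0.0139 0.0007
  z 0.062 21 x -0.0057 0.0107 y -0.0128 -0.0023
  z 0.07 22 x -0.0056 0.0098 y -0.014 -0.0016
  z 0.078 20 x -0.0049 0.0117 y -0.0125 0.0031
  z 0.086 24 x -0.0057 0.0093 y -0.0125 -0.0009
  z 0.094 18 x -0.0056 0.0082 y -0.0117 -0.0048
  z 0.102 9 x -0.0022 0.0069 y -0.0114 -0.0036
  z 0.11 11 x -0.001 0.0069 y -0.0077 -0.0037
  z 0.118 2 x -0.0003 0.0024 y -0.0071 -0.0064
barrel 110 [ 0.00346197 -0.00223468  0.01097751  0.00064625] 0.0009441691705281205
```

The crops show the nose tip at scene (464,248), side (309,160) and wrist (320,231). That puts the tip at about (4, -1.5, 120) mm in the tool frame, with the pen clear of the holster.

```bash
cat >> go.py <<'E'
TIP=np.array([.004,-.0015,.120])
D=np.array([.552,.100,.044])
def hov(p,t,h): return p+axis(t)*h-Rt(t)@TIP
E
python3 -c "
from go import *
plan(hov(D,15,.025),15);print(hov(D,15,.025))"
```

```text
t 4.65 at [0.532  0.2689 0.2423] F [-0.29  0.5  -1.7 ] w 0.019596638336267132
total dp/.08 in present tool [-0.023 -1.959  0.798] dr/.08 [0.028 2.225 0.009] dp in target tool [-0.166 -1.958  0.785]
[0.51985259 0.11010595 0.18509452]
```

>>> jog_arm:
  deltas:
    - {"hand": 255, "dp": [0, -0.39, 0], "dr": [0, 0, 0]}
    - {"hand": 255, "dp": [0, -0.39, 0], "dr": [0, 0, 0]}
    - {"hand": 255, "dp": [0, -0.39, 0], "dr": [0, 0, 0]}
    - {"hand": 255, "dp": [0, -0.39, 0], "dr": [0, 0, 0]}
    - {"hand": 255, "dp": [0, -0.39, 0], "dr": [0, 0, 0]}

```text
t: 5.15
tcp_pos: [0.4918, 0.1171, 0.2418]
orientation: [3.139, 0.44, 2.882]
ft_force: [0.3, -0.5, -0.7]
gripper_width: 0.02
gripper_force: 58.7
```

>>> jog_arm:
  deltas:
    - {"hand": 255, "dp": [0, 0, 0], "dr": [0, 0.74, 0]}
    - {"hand": 255, "dp": [0, 0, 0], "dr": [0.03, 0.74, 0]}
    - {"hand": 255, "dp": [-0.08, 0, 0], "dr": [0, 0.74, 0.01]}
    - {"hand": 255, "dp": [-0.08, 0, 0.3], "dr": [0, 0, 0]}
    - {"hand": 255, "dp": [0, 0, 0.3], "dr": [0, 0, 0]}

```text
t: 5.65
tcp_pos: [0.5182, 0.1114, 0.2004]
orientation: [3.14, 0.265, 2.88]
ft_force: [-0.3, 0.9, -0.4]
gripper_width: 0.0197
gripper_force: 58.7
```

>>> jog_arm:
  deltas:
    - {"hand": 255, "dp": [0, 0, 0.1], "dr": [0, 0, 0]}
    - {"hand": 255, "dp": [0, 0, 0], "dr": [0, 0, 0]}
    - {"hand": 255, "dp": [0, 0, 0], "dr": [0, 0, 0]}

```text
t: 5.95
tcp_pos: [0.5186, 0.1117, 0.1933]
orientation: [3.14, 0.264, 2.881]
ft_force: [-0.5, 1.0, -1.2]
gripper_width: 0.0196
gripper_force: 58.7
```

```bash
cat > look.py <<'E'
from go import *
import sys,pickle
def look(name,goal,t):
    plan(hov(goal,t,0),t)
    o=r.observe();d={n:r.read_camera(n) for n in('scene','side','wrist')};pickle.dump((o,d),open(name+'.pkl','wb'))
    T=np.array(o['tcp_pos']);A=rot(o['orientation']);ims=[]
    for n,c in d.items():
        def proj(p):
            q=rot(c['attitude']).T@(p-np.array(c['xyz']));return q[0]/q[2]*c['fx']+c['cx'],q[1]/q[2]*c['fy']+c['cy']
        u,v=proj(T+A@TIP);print(n,'tip pred',np.round((u,v),1),'goal',np.round(proj(goal),1))
        h=30 if n!='wrist' else 60
        u0,v0=int(min(max(u-h,0),640-2*h)),int(min(max(v-h,0),480-2*h));print(' crop',u0,v0,2*h)
        ims.append(cv2.resize(c['frame'][v0:v0+2*h,u0:u0+2*h,::-1],(266,266),interpolation=cv2.INTER_CUBIC))
    cv2.imwrite('pics/'+name+'.png',cv2.hconcat(ims))
def force(n=10):
    F=[];
    for _ in range(n): r.read_camera('wrist');o=r.observe();F.append(o['ft_force'])
    F=np.array(F);a=rot(o['orientation'])[:,2]
    print('t',o['t'],'tcp',np.round(o['tcp_pos'],4),'F',F.mean(0).round(2),'axial',-(F@a).mean().round(2),'se',((F@a).std()/np.sqrt(n)).round(2))
E
python3 -c "
from look import *
look('d1',D,15);force(10)"
```

```text
t 5.95 at [0.5186 0.1117 0.1933] F [-0.5   0.95 -1.2 ] w 0.01959434939948036
total dp/.08 in present tool [ 0.008 -0.015  0.416] dr/.08 [ 0.014  0.025 -0.005] dp in target tool [ 0.007 -0.015  0.416]
scene tip pred [370.4 244.8] goal [367.4 257.9]
 crop 340 214 60
side tip pred [300.9 223.9] goal [304.7 234. ]
 crop 270 193 60
wrist tip pred [317.  233.5] goal [315.6 218.2]
 crop 257 173 120
t 6.6 tcp [0.5187 0.1116 0.1931] F [ 0.01 -0.08 -0.96] axial -0.93 se 0.2
```

View pics/d1.png

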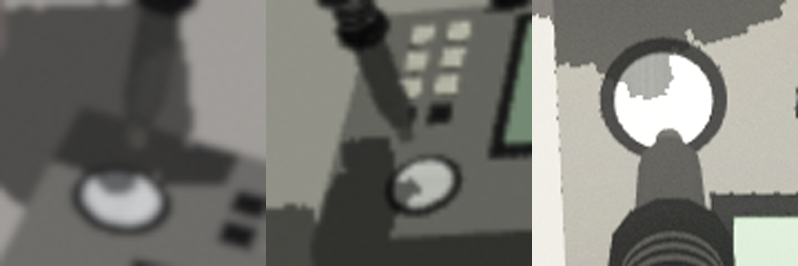

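The nose appears at scene (371,245), side (301,224) and wrist (319,232). All are within 2 px of prediction, and the disc is where I expected it. Descending.

>>> jog_arm:
  deltas:
    - {"hand": 255, "dp": [0.008, -0.015, 0.15], "dr": [0.01, 0.02, 0]}
    - {"hand": 255, "dp": [0, 0, 0.12], "dr": [0, 0, 0]}
    - {"hand": 255, "dp": [0, 0, 0.08], "dr": [0, 0, 0]}
    - {"hand": 255, "dp": [0, 0, 0], "dr": [0, 0, 0]}
    - {"hand": 255, "dp": [0, 0, 0], "dr": [0, 0, 0]}

```text
t: 7.1
tcp_pos: [0.5247, 0.1087, 0.1654]
orientation: [3.141, 0.262, 2.881]
ft_force: [0.5, -0.3, -1.0]
gripper_width: 0.0195
gripper_force: 58.7
```

```bash
python3 -c "
from look import *
plan(hov(D,15,0),15);force(10)"
```

```text
t 7.1 at [0.5247 0.1087 0.1654] F [ 0.54 -0.32 -1.05] w 0.019516429556000667
total dp/.08 in present tool [-0.003  0.002  0.058] dr/.08 [ 0.    -0.003 -0.005] dp in target tool [-0.003  0.002  0.058]
t 7.6 tcp [0.5249 0.1088 0.1661] F [ 0.01 -0.03 -1.1 ] axial -1.06 se 0.15
```

>>> jog_arm:
  deltas:
    - {"hand": 255, "dp": [0, 0, 0.025], "dr": [0, 0, 0]}
    - {"hand": 255, "dp": [0, 0, 0.025], "dr": [0, 0, 0]}
    - {"hand": 255, "dp": [0, 0, 0.025], "dr": [0, 0, 0]}
    - {"hand": 255, "dp": [0, 0, 0], "dr": [0, 0, 0]}

```text
t: 8.0
tcp_pos: [0.5264, 0.1083, 0.1599]
orientation: [3.141, 0.262, 2.881]
ft_force: [0.6, 0.4, 1.3]
gripper_width: 0.0196
gripper_force: 58.8
```

```bash
python3 -c "
from look import *
plan(hov(D,15,0),15);force(8)"
```

```text
t 8.0 at [0.5264 0.1083 0.1599] F [0.63 0.38 1.25] w 0.019631186295370494
total dp/.08 in present tool [ 0.     0.    -0.013] dr/.08 [ 0.005  0.008 -0.005] dp in target tool [ 0.     0.    -0.013]
t 8.4 tcp [0.5264 0.1084 0.1602] F [-0.61 -0.24  0.31] axial 0.43 se 0.13
```

>>> jog_arm:
  deltas:
    - {"hand": 255, "dp": [0, 0, 0.02], "dr": [0, 0, 0]}
    - {"hand": 255, "dp": [0, 0, 0.025], "dr": [0, 0, 0]}
    - {"hand": 255, "dp": [0, 0, 0], "dr": [0, 0, 0]}

```text
t: 8.7
tcp_pos: [0.5273, 0.1081, 0.1564]
orientation: [3.141, 0.262, 2.881]
ft_force: [-1.1, 0.2, 0.9]
gripper_width: 0.0196
gripper_force: 58.8
```

```bash
python3 -c "
from look import *
plan(hov(D,15,0),15);force(14)"
```

```text
t 8.7 at [0.5273 0.1081 0.1564] F [-1.05  0.18  0.94] w 0.019628226687576605
total dp/.08 in present tool [ 0.     0.001 -0.058] dr/.08 [ 0.004  0.008 -0.005] dp in target tool [ 0.     0.001 -0.058]
t 9.4 tcp [0.5273 0.1081 0.1566] F [-0.92 -0.48  1.41] axial 1.56 se 0.15
```

>>> jog_arm:
  deltas:
    - {"hand": 255, "dp": [0, 0, 0], "dr": [0, 0, 0]}
    - {"hand": 255, "dp": [0, 0, 0], "dr": [0, 0, 0]}
    - {"hand": 255, "dp": [0, 0, 0], "dr": [0, 0, 0]}
    - {"hand": 255, "dp": [0, 0, 0], "dr": [0, 0, 0]}
    - {"hand": 255, "dp": [0, 0, 0], "dr": [0, 0, 0]}

```text
t: 9.9
tcp_pos: [0.5273, 0.1081, 0.1567]
orientation: [3.141, 0.263, 2.881]
ft_force: [-1.1, -0.9, 1.5]
gripper_width: 0.02
gripper_force: 58.9
```

>>> jog_arm:
  deltas:
    - {"hand": 255, "dp": [0, 0, 0], "dr": [0, 0, 0]}
    - {"hand": 255, "dp": [0, 0, 0], "dr": [0, 0, 0]}
    - {"hand": 255, "dp": [0, 0, 0], "dr": [0, 0, 0]}
    - {"hand": 255, "dp": [0, 0, 0], "dr": [0, 0, 0]}
    - {"hand": 255, "dp": [0, 0, 0], "dr": [0, 0, 0]}

```text
t: 10.4
tcp_pos: [0.5273, 0.1081, 0.1566]
orientation: [3.141, 0.263, 2.881]
ft_force: [-1.1, -0.8, 1.7]
gripper_width: 0.0192
gripper_force: 58.9
```

>>> jog_arm:
  deltas:
    - {"hand": 255, "dp": [0, 0, 0], "dr": [0, 0, 0]}
    - {"hand": 255, "dp": [0, 0, 0], "dr": [0, 0, 0]}
    - {"hand": 255, "dp": [0, 0, 0], "dr": [0, 0, 0]}
    - {"hand": 255, "dp": [0, 0, 0], "dr": [0, 0, 0]}
    - {"hand": 255, "dp": [0, 0, 0], "dr": [0, 0, 0]}

```text
t: 10.9
tcp_pos: [0.5273, 0.1081, 0.1566]
orientation: [3.141, 0.263, 2.881]
ft_force: [-0.7, -0.9, 0.9]
gripper_width: 0.0198
gripper_force: 58.9
```

>>> jog_arm:
  deltas:
    - {"hand": 255, "dp": [0, 0, -0.1], "dr": [0, 0, 0]}
    - {"hand": 255, "dp": [0, 0, -0.3], "dr": [0, 0, 0]}
    - {"hand": 255, "dp": [0, 0, -0.3], "dr": [0, 0, 0]}
    - {"hand": 255, "dp": [0, 0, 0], "dr": [0, 0, 0]}

```text
t: 11.3
tcp_pos: [0.5149, 0.1125, 0.2147]
orientation: [3.138, 0.268, 2.881]
ft_force: [-0.7, 0.4, -1.4]
gripper_width: 0.0195
gripper_force: 58.9
```

```bash
cat >> go.py <<'E'
S=np.array([.6024,-.1021,.012])
E
python3 -c "
from go import *
print(hov(S,0,.03));plan(hov(S,0,.03),0)"
```

```text
[ 0.6066512  -0.10167897  0.162     ]
t 11.3 at [0.5149 0.1125 0.2147] F [-0.74  0.35 -1.36] w 0.019494881821220448
total dp/.08 in present tool [-1.559 -2.294  1.105] dr/.08 [ 4.000e-02  3.354e+00 -3.000e-03] dp in target tool [-1.797 -2.292  0.659]
```

>>> jog_arm:
  deltas:
    - {"hand": 255, "dp": [0, 0, 0], "dr": [0.01, 0.84, 0]}
    - {"hand": 255, "dp": [0, 0, 0], "dr": [0.01, 0.84, 0]}
    - {"hand": 255, "dp": [0, 0, 0], "dr": [0.01, 0.84, 0]}
    - {"hand": 255, "dp": [0, 0, 0], "dr": [0.01, 0.84, 0]}
    - {"hand": 255, "dp": [-0.3, -0.38, 0], "dr": [0, 0, 0]}

```text
t: 11.8
tcp_pos: [0.5283, 0.0784, 0.2095]
orientation: [-3.141, -0.01, 2.884]
ft_force: [1.0, 0.6, -1.2]
gripper_width: 0.0193
gripper_force: 58.8
```

>>> jog_arm:
  deltas:
    - {"hand": 255, "dp": [-0.3, -0.38, 0], "dr": [0, 0, 0]}
    - {"hand": 255, "dp": [-0.3, -0.38, 0], "dr": [0, 0, 0]}
    - {"hand": 255, "dp": [-0.3, -0.38, 0], "dr": [0, 0, 0]}
    - {"hand": 255, "dp": [-0.3, -0.38, 0], "dr": [0, 0, 0]}
    - {"hand": 255, "dp": [-0.3, -0.38, 0], "dr": [0, 0, 0]}

```text
t: 12.3
tcp_pos: [0.6055, -0.1029, 0.209]
orientation: [-3.139, -0.007, 2.881]
ft_force: [0.8, 0.1, -0.4]
gripper_width: 0.0196
gripper_force: 58.8
```

>>> jog_arm:
  deltas:
    - {"hand": 255, "dp": [0, 0, 0.3], "dr": [0, 0, 0]}
    - {"hand": 255, "dp": [0, 0, 0.25], "dr": [0, 0, 0]}
    - {"hand": 255, "dp": [0, 0, 0], "dr": [0, 0, 0]}
    - {"hand": 255, "dp": [0, 0, 0], "dr": [0, 0, 0]}

```text
t: 12.7
tcp_pos: [0.6045, -0.1013, 0.1654]
orientation: [-3.139, -0.008, 2.881]
ft_force: [0.5, -0.9, 0.9]
gripper_width: 0.0198
gripper_force: 58.8
```

```bash
python3 -c "
from look import *
look('s1',S,0)"
```

```text
t 12.7 at [ 0.6045 -0.1013  0.1654] F [ 0.54 -0.9   0.87] w 0.019784587033012845
total dp/.08 in present tool [-0.031  0.004  0.417] dr/.08 [-0.031 -0.103 -0.008] dp in target tool [-0.027  0.003  0.417]
scene tip pred [256.3 269.5] goal [258.1 280.5]
 crop 226 239 60
side tip pred [335.6 305.5] goal [336.9 313.9]
 crop 305 275 60
wrist tip pred [317.4 231.8] goal [318.7 222.3]
 crop 257 171 120
```

View pics/s1.png

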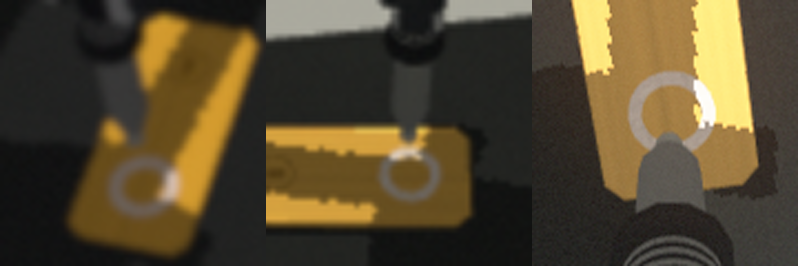

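The tip is at scene (257,271), side (337,306) and wrist (319,231). The ring centre is at (258.5,281), (337,314) and (320,221.5). They line up as predicted, so I'll descend with a small levelling correction.

>>> jog_arm:
  deltas:
    - {"hand": 255, "dp": [-0.03, 0, 0.13], "dr": [-0.03, -0.1, 0]}
    - {"hand": 255, "dp": [0, 0, 0.12], "dr": [0, 0, 0]}
    - {"hand": 255, "dp": [0, 0, 0.1], "dr": [0, 0, 0]}
    - {"hand": 255, "dp": [0, 0, 0], "dr": [0, 0, 0]}
    - {"hand": 255, "dp": [0, 0, 0], "dr": [0, 0, 0]}

```text
t: 13.35
tcp_pos: [0.6069, -0.1021, 0.1377]
orientation: [-3.141, 0.001, 2.881]
ft_force: [-0.1, -0.3, -1.2]
gripper_width: 0.0199
gripper_force: 58.8
```

```bash
python3 -c "
from look import *
look('s2',S,0);force(12)"
```

```text
t 13.35 at [ 0.6069 -0.1021  0.1377] F [-0.1  -0.31 -1.22] w 0.019881914679335304
total dp/.08 in present tool [0.005 0.004 0.071] dr/.08 [-0.003  0.007 -0.009] dp in target tool [0.005 0.004 0.071]
scene tip pred [257.4 279.1] goal [258.1 280.5]
 crop 227 249 60
side tip pred [337.2 312.7] goal [336.9 313.9]
 crop 307 282 60
wrist tip pred [317.7 233.5] goal [318.3 230.2]
 crop 257 173 120
t 14.1 tcp [ 0.6073 -0.1022  0.1383] F [ 0.31  0.13 -0.85] axial -0.85 se 0.12
```

View pics/s2.png

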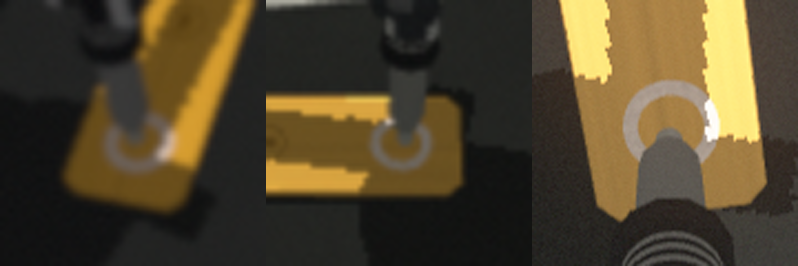

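The nose is centred over the ring in all three crops, about 6 mm above the bar.

>>> jog_arm:
  deltas:
    - {"hand": 255, "dp": [0, 0, 0.025], "dr": [0, 0, 0]}
    - {"hand": 255, "dp": [0, 0, 0.025], "dr": [0, 0, 0]}
    - {"hand": 255, "dp": [0, 0, 0.025], "dr": [0, 0, 0]}
    - {"hand": 255, "dp": [0, 0, 0.025], "dr": [0, 0, 0]}
    - {"hand": 255, "dp": [0, 0, 0], "dr": [0, 0, 0]}

```text
t: 14.6
tcp_pos: [0.6073, -0.1022, 0.1301]
orientation: [-3.141, 0.002, 2.881]
ft_force: [-0.7, 0.7, 1.6]
gripper_width: 0.0196
gripper_force: 58.8
```

```bash
python3 -c "
from look import *
plan(hov(S,0,0),0);force(14)"
```

```text
t 14.6 at [ 0.6073 -0.1022  0.1301] F [-0.73  0.65  1.61] w 0.019643618285354353
total dp/.08 in present tool [ 0.009  0.004 -0.024] dr/.08 [-0.003  0.019 -0.008] dp in target tool [ 0.009  0.004 -0.024]
t 15.3 tcp [ 0.6073 -0.1022  0.1303] F [-0.46 -0.06  0.67] axial 0.67 se 0.11
```

>>> jog_arm:
  deltas:
    - {"hand": 255, "dp": [0, 0, 0.02], "dr": [0, 0, 0]}
    - {"hand": 255, "dp": [0, 0, 0.02], "dr": [0, 0, 0]}
    - {"hand": 255, "dp": [0, 0, 0], "dr": [0, 0, 0]}
    - {"hand": 255, "dp": [0, 0, 0], "dr": [0, 0, 0]}

```text
t: 15.7
tcp_pos: [0.6074, -0.1022, 0.1272]
orientation: [-3.141, 0.002, 2.881]
ft_force: [-0.6, 0.7, 1.3]
gripper_width: 0.0198
gripper_force: 58.9
```

```bash
python3 -c "
from look import *
look('s3',S,0);force(24)"
```

```text
t 15.7 at [ 0.6074 -0.1022  0.1272] F [-0.57  0.74  1.32] w 0.019842655197087142
total dp/.08 in present tool [ 0.01   0.005 -0.06 ] dr/.08 [-0.004  0.023 -0.008] dp in target tool [ 0.011  0.005 -0.06 ]
scene tip pred [258.  282.3] goal [258.1 280.5]
 crop 227 252 60
side tip pred [337.4 315.3] goal [336.9 313.9]
 crop 307 285 60
wrist tip pred [317.6 235.2] goal [318.2 235.9]
 crop 257 175 120
t 17.05 tcp [ 0.6073 -0.1022  0.1271] F [-0.52 -0.41  1.61] axial 1.61 se 0.1
```

View pics/s3.png

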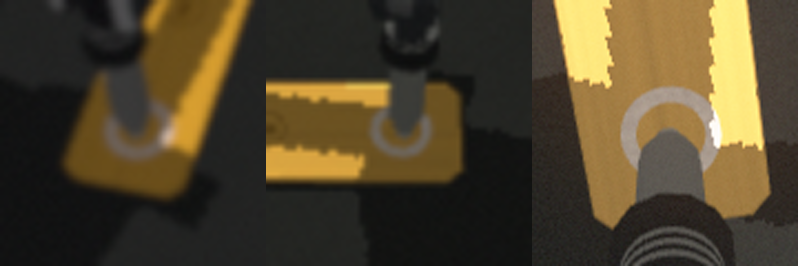

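The nose is inside the ring in all three views, and the axial force is about 2.5 N above baseline, which is half way in. Handing in.

>>> jog_arm:
  deltas:
    - {"hand": 255, "dp": [0, 0, 0], "dr": [0, 0, 0]}
    - {"hand": 255, "dp": [0, 0, 0], "dr": [0, 0, 0]}
    - {"hand": 255, "dp": [0, 0, 0], "dr": [0, 0, 0]}
    - {"hand": 255, "dp": [0, 0, 0], "dr": [0, 0, 0]}
    - {"hand": 255, "dp": [0, 0, 0], "dr": [0, 0, 0]}

```text
t: 17.55
tcp_pos: [0.6073, -0.1022, 0.1271]
orientation: [-3.141, 0.002, 2.881]
ft_force: [-0.2, -0.4, 2.0]
gripper_width: 0.0197
gripper_force: 59.0
```

```bash
python3 -c "
from station import r
print(r.sign_off())"
```

```text
the job is handed in; nothing more can be done
None
```

The job is handed in at 17.6 s, result not reported: I held the reference reading on the disc for about 2.3 s, and the probe is still gripped with its nose inside the paper ring, about half way in by force (about 2.5 N) at both spots.

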